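# Clear the machine bed and hold the inspection mirror on the index stud

### The arm

A 7-joint arm with a two-finger parallel gripper is mounted at the origin on the work surface. World frame = base frame: x ahead of the robot, y to its left, z up, the work surface at z = 0. Lengths are in m, angles in degrees, forces in N, time in s.
With the tool pointing down it reaches from about 0.4 to 0.875 m from the base axis. Payload 4.4 kg.
Tool frame: the origin (TCP) lies between the finger pads; the fingertips stand 11 mm ahead of it and the grasp point (between the pads) lies 8 mm behind it; z points along the fingers, x is the direction in which the jaws open and shut, and the axes are right-handed (so a half turn about z gives the same grasp; the last joint's range is limited). The gripper opens to 85 mm and grips with 20 to 120 N. Pads are 22 mm wide; open, the fingers measure 114 mm over their backs; the gripper's body (76 mm by 85 mm) begins 54 mm behind the grasp point. The pads swing forward as they close: fully open they stand 13 mm farther back than shut.
Start: joints at [-3.77, 36.005, 2.206, 86.941, -1.547, 57.084, -1.146], TCP at [0.65, 0, 0.242] pointing down, gripper open.
Joint ranges: [-175.42, 175.42], [-21.48, 121.26], [-71.46, 75.88], [10.55, 141.38], [-63.04, 243.04], [13.31, 113.54], [-168.57, 168.57]. Speed limits (degrees/s): [147.25, 147.25, 180, 180, 180, 180, 180].

### API

Orientations are given as [roll, pitch, yaw] about the fixed x, y, z axes, in that order (R = Rz(yaw) Ry(pitch) Rx(roll)).
In Python, from workcell import bot gives the robot as it stands.
- The arm moves only by the tool jog_arm, never from a script. Its argument "deltas" is a list of rows, each a list of 5 numbers: the finger opening in cm, from 0 to 8.54, then the shift along the tool's x, y, z in cm, then the turn about the tool's z in rad. A call has 1 to 5 rows; each row shifts and turns the commanded pose from where the row before left it, along the tool's axes as they then stand; what a row does not reach is not made up. A row lasts 1/12 s, in which the tool goes at most 41.7 mm and 7.16 degrees, less where a joint would pass 70% of its speed; a pose out of reach is approached as far as the arm can. A call with a gripper value outside its range is refused whole. The fingers move at their own pace and stop on an object; "newtons" is the grip in N (left out, the last holds). Time passes only in rows, so rows that do not move let the fingers close. It gives the time, the measured TCP pose, the force and the opening at its end, in the units of the state.
- bot.sense(): the state, without advancing time (a new reading comes with each control period).
- bot.grab_frame(name): name is "scene" or "side" or "wrist"; returns the picture (384x512x3 uint8, red, green, blue); there is no depth.
- bot.camera_params(name): a dict with "fx", "fy", "cx", "cy" (pixels), "xyz" and "attitude" of the camera in the world; the wrist camera has in their place "tool_from_camera" (4x4, takes a point from camera to tool coordinates, whose origin is the TCP and whose axes are the tool frame's). Camera axes: x right, y down, z forward; pixel columns grow to the right and rows downward; lengths in m; the calibration is good to about 2 mm. A picture is of the moment at which its call begins: read the wrist's pose just before it. camera_params takes no time and is no camera call.
- bot.close_job(): hands the job in, once; it reports no verdict.
Trained networks look in the newest picture that a camera, given by its name, has taken for a name from the list of things; names that differ only in an ending like _2 or _b are one class to them, and where a whole thing is asked for, a point or a joint stands for the part that bears it (a point fixed in the world has none). Each returns a list of dicts, best first, with "p" (0 to 1); they miss things now and then, are a little off and sometimes report something else, mostly with a low value. They report only what shows in the picture. A call takes as long as a camera call.
- bot.spot_in(camera, thing): "point" ([x, y, z] in m, in world coordinates, good to about 4 mm: the middle of the surface that is visible of it).
- bot.cut_out(camera, thing): "mask" (384x512 bool, what is visible of it).
- bot.tip_of(camera, thing): "point" ([x, y, z] in m, in world coordinates, good to about 4 mm: a listed point, or the origin of a listed thing).
The state is a dict: "time_s": time; "qpos": joint angles; "qvel": joint speeds; "joint_efforts": joint torques, N m; "tcp_pos": TCP position; "tool_rot": TCP orientation; "wrist_force": force on the tool from outside, world axes, zero at the start; "torque": the same for the moment, N m; "opening": finger opening in m.
Only numpy, scipy, OpenCV 4.12 (cv2) and the standard library are available. Lean on these libraries where they do the work, as an engineer would, in place of code of your own. Each camera call takes 0.05 s, during which the arm holds its last target.

### The job

Take the wooden scraper block and push all four steel chips off the green machine bed with it, without the fingers touching a chip, then put the scraper back down on the bench, clear of the bed, and let go of it. Then take the sprung inspection mirror by the tab on its top, turn it until the small camera on its stand sees the brass index stud near the middle of the mirror, and finish while still holding the tab at that angle, because the mirror swings back if released. Leave the other things on the bench where they are.

Things in the scene. Friction and masses are not known exactly. Their poses are not given: they have to be found in the camera images.
- bed: Fixed machine bed: green slab with a bare steel top, 200 (x) x 240 (y) x 30 mm high, turned a little on the bench. Origin: centre of its underside; top face at 30 mm.
- scraper: Loose scraper: upright wooden block with a steel sole, 140 long (its x) x 28 thick (its y) x 60 mm high, 0.13 to 0.27 kg, standing on the bench to the right of the bed. Origin: centre of its underside. Pinch it across the 28 mm from above.
- chip0: Loose steel chip: short end of angle section, 24 x 15 mm, 15 mm high, 12 g, lying on the bed. Origin: under its middle.
- chip1: Loose steel chip: short end of angle section, 22 x 15 mm, 15 mm high, 12 g, lying on the bed. Origin: under its middle.
- chip2: Loose steel chip: short end of angle section, 20 x 15 mm, 15 mm high, 12 g, lying on the bed. Origin: under its middle.
- chip3: Loose steel chip: short end of angle section, 18 x 15 mm, 15 mm high, 12 g, lying on the bed. Origin: under its middle.
- mark (a point): Middle of the front of the brass index stud: a disc of 26 mm diameter, 8 mm proud of the +y face (towards the mirror) of the green fence head, 18 mm above the bed's top. The head is a fixed block 70 (x) x 34 (y) x 55 mm high at the right-hand (-y) end of the bed, square to it. The frame is the head's and the bed's: y points out of the stud.
- lens (a point): Middle of the front glass of the small black camera (50 x 44 x 44 mm, top 72 mm above the bench) on the mirror's fixed base plate (290 x 80 x 8 mm), 164 mm from the pivot and looking straight at it. x points from mirror to camera. A thin upright aluminium shade, 90 mm high, stands on the bed's side of the camera, 38 mm from the line lens-mirror, 90 to 220 mm from the pivot.
- mirror: Upright mirror 60 wide (its y) x 55 mm, 25 to 80 mm above the bench; on top a black grip tab 36 wide (its y) x 12 thick (its x), up to 127 mm. Origin: on the upright pivot at bench height; x is the glass's outward normal. At rest x points 0.087 rad clockwise (from above) of the way from pivot to lens; turns up to 1.2 rad clockwise from there; a spring turns it back (0.03 to 0.10 Nm).
- tab_grip (a point): Middle of the tab, on the pivot axis, 107 mm above the bench: the place to pinch, across the 12 mm. Same axes as mirror.
- sight_line (a point): Not a visible thing: the camera's line of sight after reflection. Origin in the middle of the glass on the pivot axis, 50 mm above the bench; x points along the reflected ray, so it turns twice as far as the mirror. The stud is in view when this ray runs at the mark.
- mug: Bystander: white mug, 80 mm diameter, 90 mm high, near left of the bench. Origin: under its middle.
- jar: Bystander: amber glass jar, 60 mm diameter, 80 mm high, far right. Origin: under its middle.
- tin: Bystander: tin, 72 mm diameter, 100 mm high, beyond the bed. Origin: under its middle.
- screwdriver: Bystander: screwdriver lying beyond the bed.
- wrench: Bystander: wrench lying near right, close to the robot.
- offcut: Bystander: wood offcut 100 x 45 x 30 mm, lying between the robot and the gap from bed to mirror. Origin: under its middle.

How it is judged (in metres and radians):
On the way, in this order (a step that is already met when the one before it is completed fails the run):
1. the scraper, held in the fingers, pushes against a chip (contact force between the fingers and scraper above 1 N and (contact force between scraper and chip0 above 0.02 N or contact force between scraper and chip1 above 0.02 N or contact force between scraper and chip2 above 0.02 N or contact force between scraper and chip3 above 0.02 N)).
2. all four chips are off the bed (height (world z) of each of chip0, chip1, chip2, chip3 below 0.027 m), for 0.2 s.
3. the scraper stands or lies on the bench, clear of the bed and released (height (world z) of scraper below 0.025 m and linear speed of scraper below 0.03 m/s and contact force between the fingers and scraper below 0.1 N), for 0.2 s.
4. the mirror is held so that the camera sees the stud (y of mark in the frame of sight_line between -0.03 and 0.03 m and x of mark in the frame of sight_line above 0.1 m and angular speed of mirror below 0.05 rad/s and contact force between the fingers and mirror above 0.5 N and contact force between scraper and mirror below 0.1 N), for 0.3 s.
At the end, for the whole second after the job is handed in: The fingers hold the mirror (over 0.5 N), still (below 0.05 rad/s), with the reflected line of sight within 30 mm sideways of the stud; all chips off the bed (origins below 27 mm); the scraper at rest on the bench (origin below 25 mm), clear of fingers and mirror (all of step 2 and all of step 3 and all of step 4); the arm keeps its last pose, push and grip.
It fails at once if the fingers push a chip (contact force between the fingers and chip0 above 0.5 N or contact force between the fingers and chip1 above 0.5 N or contact force between the fingers and chip2 above 0.5 N or contact force between the fingers and chip3 above 0.5 N).
It fails at once if a bystander is moved more than 30 mm (distance of any of mug, jar, tin, screwdriver, wrench, offcut from where it was at the start of the episode above 0.03 m).
It also fails if it takes over 58 s, if anything falls off the work surface, if the arm or the gripper's body presses on something with over 40 N, if the wrist force passes 120 N, or if a joint passes its speed limit or range.

## Working session

There is one attempt and no reset: what is moved stays moved. The work goes in short steps, Python scripts to look and compute and a tool call to move; the robot and the scene stay as the last step left them, time stands still between calls to the robot, and variables do not carry over. Pictures are saved under pics/ and viewed, and the job is handed in when it is done.

Besides the shell and the picture viewer there is one more tool, called after ">>>" as a command line: name --pt "numbers of a row" for each row, then --argument value for the rest. jog_arm: Moves the arm, as the interface text tells. Its arguments: {"type":"object","properties":{"deltas":{"type":"array","items":{"type":"array","items":{"type":"number"}}},"newtons":{"type":"number"}},"required":["deltas"]}

```bash
mkdir -p pics; ls; python3 - <<'E'
from workcell import bot
import cv2,numpy as np
for c in ["scene","side"]:
    im=bot.grab_frame(c); cv2.imwrite(f"pics/{c}0.png",cv2.resize(im[:,:,::-1],(800,600),interpolation=cv2.INTER_CUBIC))
    for t in ["scraper","bed","chip0","chip1","chip2","chip3","mark","lens","mirror","tab_grip","offcut","wrench","jar","mug","tin","screwdriver"]:
        r=bot.tip_of(c,t)
        print(c,t,[(np.round(d["point"],3).tolist(),round(d["p"],2)) for d in r[:4]])
s=bot.sense();print(s)
E
```

```text
pics
scene scraper [([0.466, -0.309, 0.001], 0.93)]
scene bed [([0.551, -0.031, 0.002], 0.96)]
scene chip0 [([0.537, 0.016, 0.027], 0.6), ([0.606, 0.034, 0.031], 0.59), ([0.587, -0.028, 0.031], 0.56)]
scene chip1 [([0.537, 0.016, 0.027], 0.6), ([0.606, 0.034, 0.031], 0.59), ([0.587, -0.028, 0.031], 0.56)]
scene chip2 [([0.537, 0.016, 0.027], 0.6), ([0.606, 0.034, 0.031], 0.59), ([0.587, -0.028, 0.031], 0.56)]
scene chip3 [([0.537, 0.016, 0.027], 0.6), ([0.606, 0.034, 0.031], 0.59), ([0.587, -0.028, 0.031], 0.56)]
scene mark [([0.538, -0.104, 0.048], 0.88)]
scene lens [([0.683, 0.254, 0.047], 0.95)]
scene mirror [([0.519, 0.271, -0.001], 0.48), ([0.291, 0.375, 0.004], 0.41)]
scene tab_grip [([0.52, 0.275, 0.108], 0.6)]
scene offcut []
scene wrench [([0.518, 0.272, 0.108], 0.71), ([0.282, -0.351, -0.003], 0.5)]
scene jar [([0.654, -0.36, -0.0], 0.65), ([0.54, -0.107, 0.047], 0.26)]
scene mug [([0.288, 0.376, -0.0], 0.8)]
scene tin [([0.54, -0.105, 0.046], 0.73), ([0.741, -0.194, -0.004], 0.65)]
scene screwdriver [([0.752, 0.085, -0.005], 0.84)]
side scraper [([0.464, -0.31, -0.003], 0.
[... 1143 characters left out ...]
003], 0.85)]
{'time_s': 1.7, 'qpos': array([-3.77006869, 36.00536803,  2.20434296, 86.94151433, -1.54665112,
       57.08516307, -1.14612321]), 'qvel': array([-0.03152496,  0.08625048, -0.00471426,  0.02034275, -0.06053251,
       -0.0388622 , -0.05434116]), 'joint_efforts': array([-9.10842045e-04, -5.63267827e+01,  1.22499593e+00, -1.93778372e+01,
        1.07520251e-02,  1.68990868e-03,  1.80226010e-05]), 'tcp_pos': array([6.49995397e-01, 4.01410349e-05, 2.42299974e-01]), 'tool_rot': array([-1.79997386e+02,  2.44429539e-03, -2.22801310e-04]), 'wrist_force': array([ 0.15858853,  0.25103582, -0.34300781]), 'torque': array([0.01034425, 0.01677485, 0.01525722]), 'opening': 0.08561239955824362}
```

View pics/scene0.png

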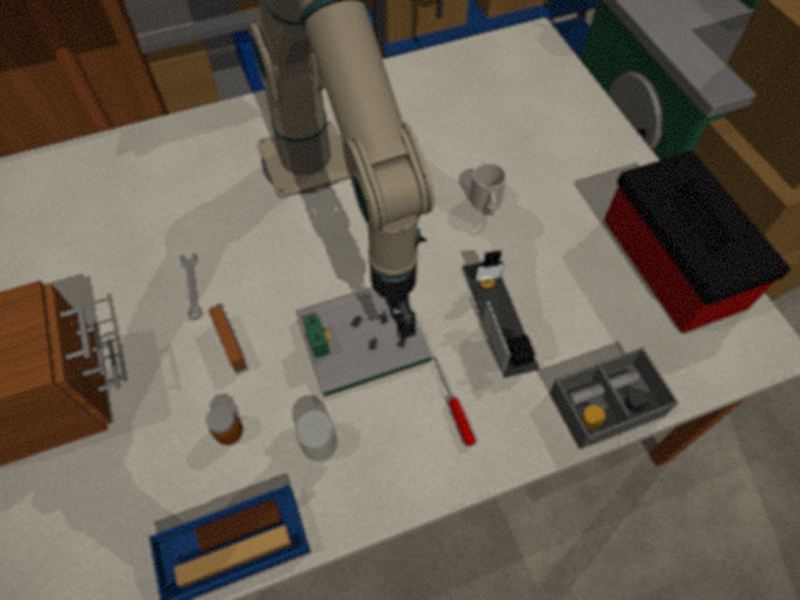

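View pics/side0.png

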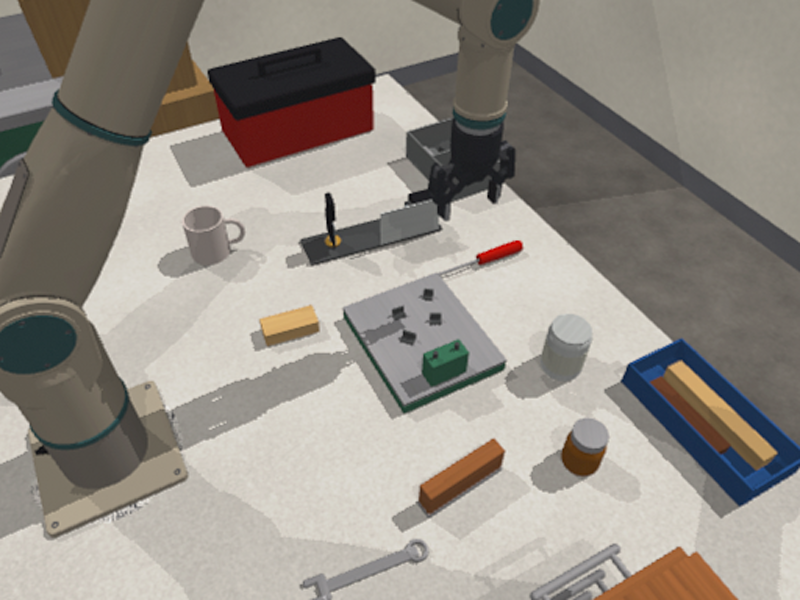

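```bash
cat > h.py <<'E'
from workcell import bot
import cv2,numpy as np
from scipy.spatial.transform import Rotation as R
from scipy.optimize import minimize
def cam(c):
    p=bot.camera_params(c); K=np.array([[p["fx"],0,p["cx"]],[0,p["fy"],p["cy"]],[0,0,1]])
    a=np.array(p["attitude"]); M=a if a.shape==(3,3) else R.from_euler("xyz",a,degrees=True).as_matrix()
    return K,M,np.array(p["xyz"])
def proj(C,P):
    K,M,t=C; q=(np.atleast_2d(P)-t)@M; u=q@K.T; return u[:,:2]/u[:,2:]
def box(x,y,yaw,sx,sy,z0,z1):
    c,s=np.cos(yaw),np.sin(yaw)
    return np.array([[x+c*a-s*b,y+s*a+c*b,z] for a in(-sx/2,sx/2) for b in(-sy/2,sy/2) for z in(z0,z1)])
def fit(masks,dims,x0):
    def cost(v):
        tot=0
        for C,m in masks:
            h=cv2.convexHull(proj(C,box(*v,*dims)).astype(np.float32))
            S=8; im=np.zeros(m.shape,np.uint8)
            cv2.fillConvexPoly(im,np.round(h*16).astype(np.int32),1,shift=4)
            tot+=1-(im.astype(bool)&m).sum()/max(1,(im.astype(bool)|m).sum())
        return tot
    best=None
    for dy in np.radians([-40,-20,0,20,40]):
        x=[x0[0],x0[1],x0[2]+dy]
        r=minimize(cost,x,method="Nelder-Mead",options=dict(initial_simplex=[x,[x[0]+.01,x[1],x[2]],[x[0],x[1]+.01,x[2]],[x[0],x[1],x[2]+.15]],xatol=1e-4,fatol=1e-4))
        if best is None or r.fun<best.fun: best=r
    return best.x,best.fun
E
python3 - <<'E'
from h import *
print({k:np.round(v,3) if not isinstance(v,str) else v for k,v in bot.camera_params("side").items()})
M={}
for c in ["scene","side"]:
    C=cam(c); print(c,proj(C,[[.538,-.105,.048],[.519,.273,.107],[.466,-.309,0]])*1.5625)
    for t in ["scraper","bed","offcut","screwdriver"]:
        r=bot.cut_out(c,t)
        if r: M.setdefault(t,[]).append((C,r[0]["mask"])); print(c,t,r[0]["p"],r[0]["mask"].sum())
s=fit(M["scraper"],(.14,.028,0,.06),(.465,-.309,0)); print("scraper",s,np.degrees(s[0][2]))
for m in M["scraper"]:
    s=fit([m],(.14,.028,0,.06),(.465,-.309,0)); print("scraper",s,np.degrees(s[0][2]))
s=fit(M["bed"],(.2,.24,0,.03),(.55,-.033,0)); print("bed",s,np.degrees(s[0][2]))
for m in M["bed"]:
    s=fit([m],(.2,.24,0,.03),(.55,-.033,0)); print("bed",s,np.degrees(s[0][2]))
np.savez("masks.npz",**{f"{t}{i}":m[1] for t in M for i,m in enumerate(M[t])})
E
```

```text
{'fx': np.float64(432.599), 'fy': np.float64(432.599), 'cx': np.float64(245.144), 'cy': np.float64(188.184), 'xyz': array([ 0.134, -0.694,  0.946]), 'attitude': array([-136.583,    0.319,  -27.74 ])}
scene [[328.26190879 334.26177731]
 [491.63343928 257.7915973 ]
 [230.11152038 347.18910531]]
scene scraper 0.72 396
scene bed 0.81 2889
scene screwdriver 0.66 217
side [[435.75944344 354.43730764]
 [329.73148577 204.73210175]
 [462.25437757 485.00233928]]
side scraper 0.9 1240
side bed 0.74 4702
side offcut 0.97 638
side screwdriver 0.74 250
scraper (array([ 0.4616772 , -0.30909525,  0.11936255]), np.float64(0.2336960151645744)) 6.838970436033329
scraper (array([ 0.46696552, -0.30767373,  0.13148089]), np.float64(0.1277533039647577)) 7.533300026705239
scraper (array([ 0.4599939 , -0.31085803,  0.13004629]), np.float64(0.08897058823529413)) 7.451103598168678
bed (array([ 0.54982552, -0.03773885, -0.01198055]), np.float64(0.48338485914002405)) -0.6864351673531004
bed (array([ 0.54947783, -0.03596206, -0.01542169]), np.float64(0.31279733587059944)) -0.8835976658301005
bed (array([ 0.54991715, -0.03848729, -0.01238517]), np.float64(0.16343243724408052)) -0.7096177827443616
```

```bash
cat >> h.py <<'E'
def unproj(C,uv,z):
    K,M,t=C; d=M@np.linalg.solve(K,[uv[0],uv[1],1]); return t+d*(z-t[2])/d[2]
E
python3 - <<'E'
from h import *
d=np.load("masks.npz")
for c,k in (("side",1),("scene",0)):
    C=cam(c); v=[unproj(C,(px[0]/1.5625,px[1]/1.5625),.03) for px in ([(345,312),(440,275),(505,360),(405,403)] if c=="side" else [(298,308),(322,385),(430,355)])]
    print(np.round(v,3))
    im=bot.grab_frame(c)[:,:,::-1].copy()
    for yaw,col in((0,(0,0,255)),(-.15,(255,0,0))):
        q=proj(C,box(.55,-.034,yaw,.2,.24,0,.03))
        for i in (1,3,5,7): cv2.circle(im,tuple(np.round(q[i]).astype(int)),1,col,-1)
    x0,y0=(210,160) if c=="side" else (160,160)
    cv2.imwrite(f"pics/{c}1.png",cv2.resize(im[y0:y0+130,x0:x0+170],None,fx=4.5,fy=4.5,interpolation=cv2.INTER_CUBIC))
E
```

```text
[[ 0.451  0.069  0.03 ]
 [ 0.652  0.069  0.03 ]
 [ 0.644 -0.159  0.03 ]
 [ 0.451 -0.156  0.03 ]]
[[ 0.443 -0.145  0.03 ]
 [ 0.635 -0.151  0.03 ]
 [ 0.651  0.08   0.03 ]]
```

View pics/side1.png

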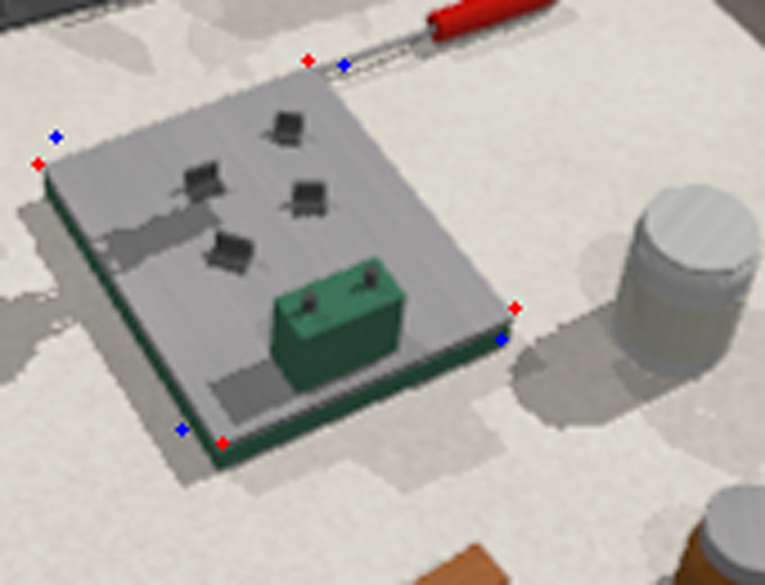

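View pics/scene1.png

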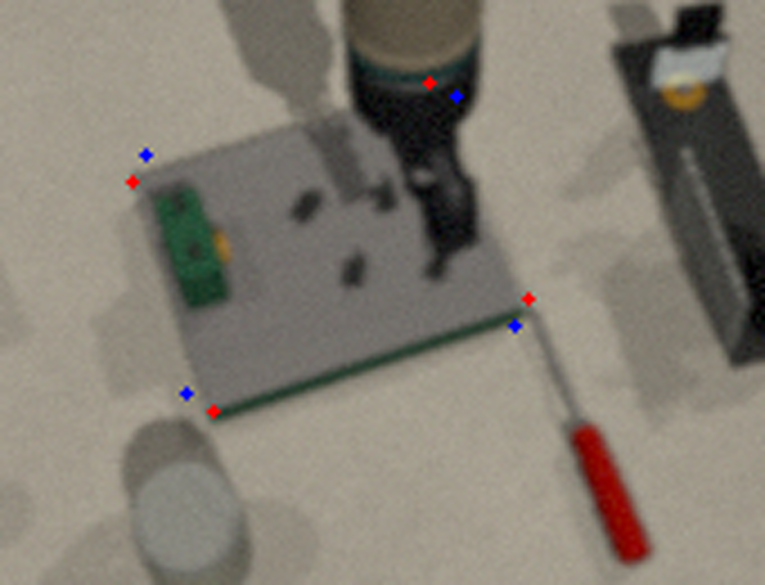

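>>> jog_arm --pt "8.5 -1.86 3.09 0 0" --pt "8.5 -1.86 3.09 0 0" --pt "8.5 -1.86 3.09 0 0" --pt "8.5 -1.86 3.09 0 0" --pt "8.5 -1.86 3.09 0 0"

```text
time_s: 2.62
tcp_pos: [0.556, -0.1557, 0.2424]
tool_rot: [180.0, -0.0, 0.0]
wrist_force: [-0.1, -0.1, -0.2]
opening: 0.0853
```

>>> jog_arm --pt "8.5 -1.86 3.09 0 0" --pt "8.5 -1.86 3.09 0 0" --pt "8.5 -1.86 3.09 0 0" --pt "8.5 -1.86 3.09 0 0" --pt "8.5 -1.86 3.09 0 0"

```text
time_s: 3.03
tcp_pos: [0.463, -0.3104, 0.2425]
tool_rot: [180.0, -0.0, 0.0]
wrist_force: [0.8, -0.4, 0.4]
opening: 0.0853
```

>>> jog_arm --pt "8.5 0 0 0 0.12" --pt "8.5 0 0 0 0.12" --pt "8.5 0 0 0 0.12" --pt "8.5 0 0 0 0.12" --pt "8.5 0 0 0 0.12"

```text
time_s: 3.45
tcp_pos: [0.464, -0.3091, 0.2425]
tool_rot: [-180.0, -0.0, -34.7]
wrist_force: [-0.6, 0.3, -0.3]
opening: 0.0852
```

>>> jog_arm --pt "8.5 0 0 0 0.12" --pt "8.5 0 0 0 0.12" --pt "8.5 0 0 0 0.12" --pt "8.5 0 0 0 0.12" --pt "8.5 0 0 0 0.12"

```text
time_s: 3.87
tcp_pos: [0.4641, -0.3089, 0.2424]
tool_rot: [-180.0, -0.0, -69.1]
wrist_force: [-0.5, -0.2, -0.6]
opening: 0.0851
```

>>> jog_arm --pt "8.5 0 0 2 0.12" --pt "8.5 0 0 2 0.12" --pt "8.5 0 0 2 0" --pt "8.5 0 0 2 0" --pt "8.5 0 0 0 0"

```text
time_s: 4.28
tcp_pos: [0.4623, -0.3071, 0.1591]
tool_rot: [179.7, 0.2, -82.5]
wrist_force: [0.3, 0.5, 0.1]
opening: 0.0847
```

Look with the wrist camera to refine the grasp.

```bash
python3 - <<'E'
from h import *
s=bot.sense(); im=bot.grab_frame("wrist"); cv2.imwrite("pics/w1.png",im[:,:,::-1])
p=bot.camera_params("wrist"); T=np.array(p["tool_from_camera"])
Rt=R.from_euler("xyz",s["tool_rot"],degrees=True).as_matrix()
C=(np.array([[p["fx"],0,p["cx"]],[0,p["fy"],p["cy"]],[0,0,1]]),Rt@T[:3,:3],s["tcp_pos"]+Rt@T[:3,3])
print(s["tcp_pos"],s["tool_rot"])
m=bot.cut_out("wrist","scraper"); print(len(m),m and m[0]["p"])
if m:
    f=fit([(C,m[0]["mask"])],(.14,.028,0,.06),(.464,-.309,.13)); print(f,np.degrees(f[0][2]))
print([ (d["point"],d["p"]) for d in bot.tip_of("wrist","scraper")])
E
```

```text
[ 0.46228231 -0.30712309  0.15907992] [179.71550527   0.24817606 -82.47726846]
1 0.92
(array([ 0.46226636, -0.30781328,  0.1013558 ]), np.float64(0.05231316725978652)) 5.807259306644481
[([0.4613, -0.3066, 0.005], 0.76)]
```

View pics/w1.png

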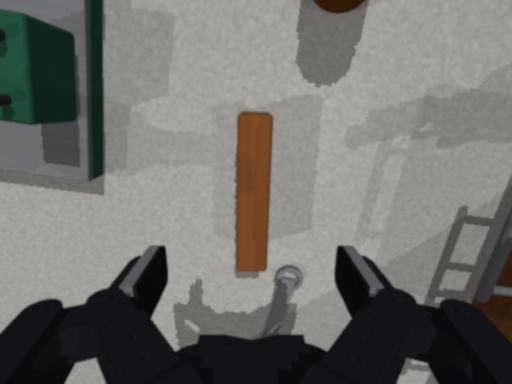

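>>> jog_arm --pt "8.5 0 0 3 0.02" --pt "8.5 0 0 3 0" --pt "8.5 0 0 3 0" --pt "8.5 0 0 2.2 0" --pt "8.5 0 0 1 0"

```text
time_s: 4.85
tcp_pos: [0.4638, -0.3087, 0.0391]
tool_rot: [180.0, 0.1, -83.7]
wrist_force: [0.4, 0.8, -0.2]
opening: 0.0849
```

>>> jog_arm --pt "2.5 0 0 0 0" --pt "1 0 0 0 0" --pt "1 0 0 0 0" --pt "1 0 0 0 0" --pt "1 0 0 0 0" --newtons 60

```text
time_s: 5.27
tcp_pos: [0.4649, -0.3092, 0.0419]
tool_rot: [-179.9, -0.1, -83.6]
wrist_force: [-2.1, -0.8, 6.6]
opening: 0.027
```

>>> jog_arm --pt "1 0 0 0 0" --pt "1 0 0 0 0" --pt "1 0 0 0 0" --pt "1 0 0 0 0" --pt "1 0 0 0 0"

```text
time_s: 5.68
tcp_pos: [0.4649, -0.3093, 0.0419]
tool_rot: [-179.9, -0.1, -83.6]
wrist_force: [-0.6, 1.7, 6.5]
opening: 0.0271
```

>>> jog_arm --pt "1 0 0 -3 0" --pt "1 0 0 -3 -0.12" --pt "1 0 0 -3 -0.12" --pt "1 0 0 -3 -0.12" --pt "1 0 0 0 -0.12"

```text
time_s: 6.1
tcp_pos: [0.4667, -0.3114, 0.1664]
tool_rot: [-179.8, -0.6, -55.8]
wrist_force: [0.8, -1.1, -2.2]
opening: 0.0274
```

>>> jog_arm --pt "1 0 0 0 -0.12" --pt "1 0 0 0 -0.12" --pt "1 0 0 0 -0.12" --pt "1 0 0 0 -0.12" --pt "1 0 0 0 -0.12"

```text
time_s: 6.52
tcp_pos: [0.4638, -0.3089, 0.1609]
tool_rot: [180.0, -0.0, -21.4]
wrist_force: [-0.1, -0.3, -2.0]
opening: 0.027
```

>>> jog_arm --pt "1 0 0 0 -0.12" --pt "1 0 0 0 -0.12" --pt "1 0 0 0 -0.12" --pt "1 0 0 0 -0.02" --pt "1 0 0 0 0"

```text
time_s: 6.93
tcp_pos: [0.4638, -0.3091, 0.1607]
tool_rot: [180.0, -0.0, -0.1]
wrist_force: [0.1, 0.2, -1.5]
opening: 0.0274
```

>>> jog_arm --pt "1 0.2 -3.8 0 0" --pt "1 0.2 -3.8 0 0" --pt "1 0.2 -3.8 0 0" --pt "1 0.2 -3.8 0 0" --pt "1 0.2 -3.8 0 0"

```text
time_s: 7.35
tcp_pos: [0.4738, -0.1174, 0.1606]
tool_rot: [180.0, -0.0, -0.2]
wrist_force: [0.8, -0.2, -2.2]
opening: 0.0269
```

>>> jog_arm --pt "1 0 -3.8 0 0" --pt "1 0 -3.8 0 0" --pt "1 0 -3.7 0 0" --pt "1 0 0 0 0" --pt "1 0 0 0 0"

```text
time_s: 7.77
tcp_pos: [0.4742, -0.003, 0.1606]
tool_rot: [-180.0, -0.0, 0.2]
wrist_force: [0.1, -1.1, -1.5]
opening: 0.0271
```

```bash
python3 - <<'E'
from h import *
for c in ["side","wrist"]:
    im=bot.grab_frame(c)[:,:,::-1]; cv2.imwrite(f"pics/{c}2.png",im if c=="wrist" else cv2.resize(im,(800,600)))
s=bot.sense();print(s["tcp_pos"],s["tool_rot"])
for c in ["side"]:
  for t in ["chip0"]: print([ (np.round(d["point"],3),d["p"]) for d in bot.tip_of(c,t)])
E
```

```text
[ 0.47406217 -0.00668489  0.16049692] [ 1.79947777e+02 -1.62170208e-02 -1.13242992e-01]
[(array([0.601, 0.033, 0.028]), 0.56), (array([ 0.59 , -0.023,  0.027]), 0.53), (array([ 0.525, -0.039,  0.028]), 0.49)]
```

View pics/side2.png

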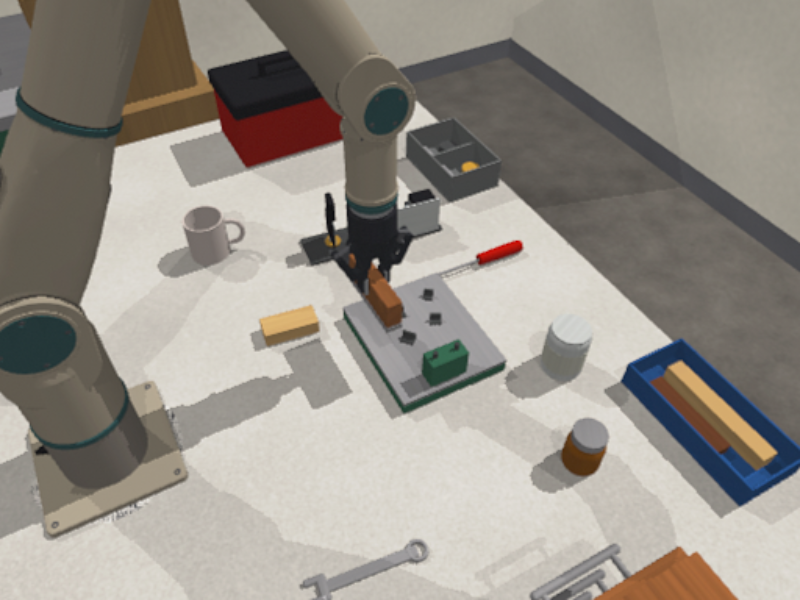

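View pics/wrist2.png

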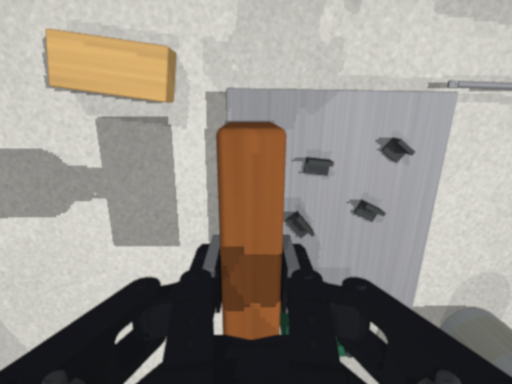

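>>> jog_arm --pt "1 0 0 3 0" --pt "1 0 0 3 0" --pt "1 0 0 2 0" --pt "1 0 0 0.7 0" --pt "1 0 0 0 0"

```text
time_s: 8.33
tcp_pos: [0.4727, -0.008, 0.0726]
tool_rot: [179.9, 0.2, -0.2]
wrist_force: [0.7, 0.1, -0.9]
opening: 0.0271
```

>>> jog_arm --pt "1 0.8 0 0 0" --pt "1 0.8 0 0 0" --pt "1 0.8 0 0 0" --pt "1 0.8 0 0 0" --pt "1 0.8 0 0 0"

```text
time_s: 8.75
tcp_pos: [0.5156, -0.0061, 0.0737]
tool_rot: [-180.0, -0.1, -0.0]
wrist_force: [-0.3, -0.1, -1.7]
opening: 0.0271
```

```bash
python3 - <<'E'
from h import *
for c in ["side"]:
    im=bot.grab_frame(c)[:,:,::-1]; cv2.imwrite(f"pics/{c}3.png",cv2.resize(im[150:270,200:360],None,fx=5,fy=5,interpolation=cv2.INTER_CUBIC))
s=bot.sense();print(s["tcp_pos"],s["tool_rot"],s["wrist_force"])
E
```

```text
[ 0.5177454  -0.00597639  0.07380075] [-1.79992096e+02 -2.52597613e-01 -1.45462393e-02] [ 2.92031337 -0.65487769 -2.6968304 ]
```

View pics/side3.png

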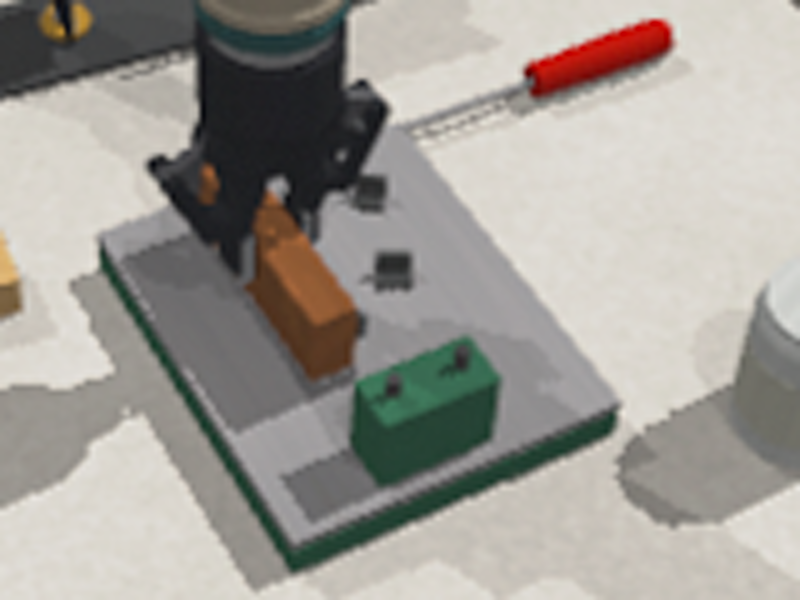

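>>> jog_arm --pt "1 0.8 0 0 0" --pt "1 0.8 0 0 0" --pt "1 0.8 0 0 0" --pt "1 0.8 0 0 0" --pt "1 0.8 0 0 0"

```text
time_s: 9.22
tcp_pos: [0.5549, -0.0059, 0.0733]
tool_rot: [-180.0, -0.0, 0.0]
wrist_force: [0.4, 0.2, -1.7]
opening: 0.0268
```

>>> jog_arm --pt "1 0.8 0 0 0" --pt "1 0.8 0 0 0" --pt "1 0.8 0 0 0" --pt "1 0.8 0 0 0" --pt "1 0.8 0 0 0"

```text
time_s: 9.63
tcp_pos: [0.5947, -0.006, 0.0733]
tool_rot: [-180.0, 0.0, -0.0]
wrist_force: [0.1, -0.3, -2.4]
opening: 0.0271
```

```bash
python3 - <<'E'
from h import *
for c in ["side"]:
    im=bot.grab_frame(c)[:,:,::-1]; cv2.imwrite(f"pics/{c}4.png",cv2.resize(im[150:270,200:360],None,fx=5,fy=5,interpolation=cv2.INTER_CUBIC))
s=bot.sense();print(s["tcp_pos"],s["tool_rot"],s["wrist_force"])
E
```

```text
[ 0.59697701 -0.00589322  0.07347023] [-1.79993506e+02 -1.80952429e-01  2.19290480e-03] [ 1.60823512 -0.67353677 -2.75964858]
```

View pics/side4.png

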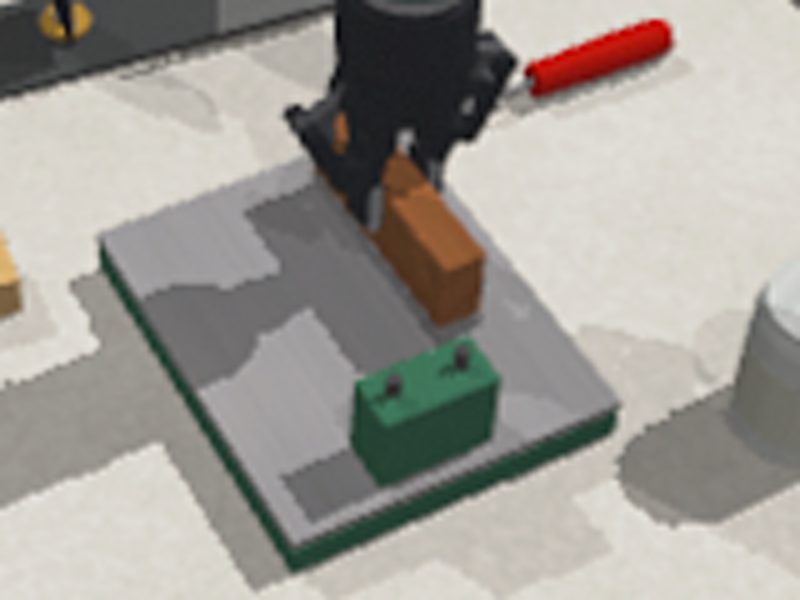

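>>> jog_arm --pt "1 0.8 0 0 0" --pt "1 0.8 0 0 0" --pt "1 0.8 0 0 0" --pt "1 0.8 0 0 0" --pt "1 0.8 0 0 0"

```text
time_s: 10.1
tcp_pos: [0.6349, -0.0059, 0.0733]
tool_rot: [-180.0, -0.0, -0.0]
wrist_force: [-0.6, -0.3, -1.0]
opening: 0.0271
```

>>> jog_arm --pt "1 0.7 0 0 0" --pt "1 0.7 0 0 0" --pt "1 0.7 0 0 0" --pt "1 0.7 0 0 0" --pt "1 0.6 0 0 0"

```text
time_s: 10.52
tcp_pos: [0.6688, -0.006, 0.0733]
tool_rot: [-180.0, -0.0, -0.0]
wrist_force: [0.1, 0.2, -3.0]
opening: 0.0269
```

```bash
python3 - <<'E'
from h import *
for c in ["side","scene","wrist"]:
    im=bot.grab_frame(c)[:,:,::-1]; cv2.imwrite(f"pics/{c}5.png",im if c=="wrist" else cv2.resize(im[130:270,180:380] if c=="side" else im[150:290,150:350],None,fx=4,fy=4,interpolation=cv2.INTER_CUBIC))
    print([ (np.round(d["point"],3),d["p"]) for d in bot.tip_of(c,"chip0")])
s=bot.sense();print(s["tcp_pos"],s["tool_rot"],s["wrist_force"])
E
```

```text
[(array([ 0.674, -0.01 ,  0.03 ]), 0.69), (array([ 0.663, -0.05 ,  0.004]), 0.43), (array([ 0.54 , -0.111,  0.047]), 0.3)]
[]
[(array([ 0.554, -0.035, -0.003]), 0.73)]
[ 0.66744389 -0.00598554  0.07321193] [ 1.79999949e+02  5.00214046e-02 -1.30015799e-04] [-0.43670673  0.14365204 -3.32852146]
```

View pics/scene5.png

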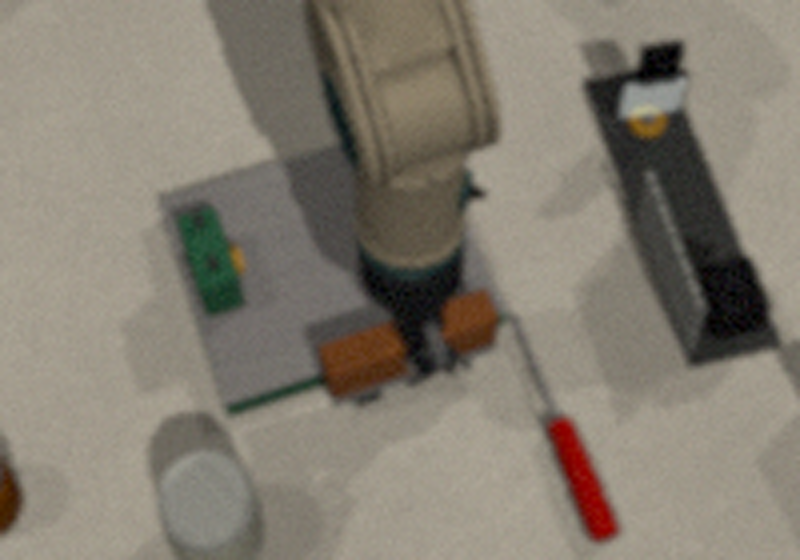

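View pics/wrist5.png

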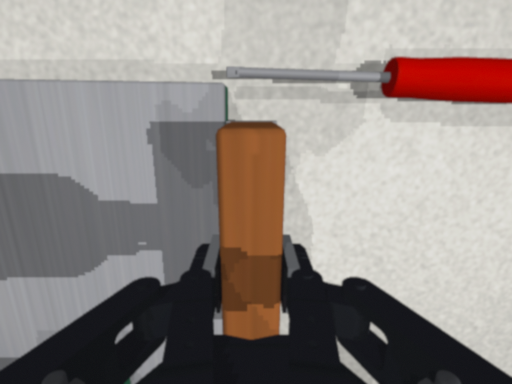

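>>> jog_arm --pt "1 0.5 0 0 0" --pt "1 0.5 0 0 0" --pt "1 0 0 -3 0" --pt "1 0 0 -4 0" --pt "1 0 0 -2 0"

```text
time_s: 11.23
tcp_pos: [0.6803, -0.006, 0.1672]
tool_rot: [-180.0, -0.3, -0.0]
wrist_force: [1.8, -0.2, -1.5]
opening: 0.0272
```

```bash
python3 - <<'E'
from h import *
for c in ["side","scene"]:
    im=bot.grab_frame(c)[:,:,::-1]; cv2.imwrite(f"pics/{c}6.png",im if c=="wrist" else cv2.resize(im[130:270,180:380] if c=="side" else im[150:290,150:350],None,fx=4,fy=4,interpolation=cv2.INTER_CUBIC))
    print([ (np.round(d["point"],3),d["p"]) for d in bot.tip_of(c,"chip0")])
s=bot.sense();print(s["tcp_pos"],s["tool_rot"],s["wrist_force"])
E
```

```text
[(array([ 0.663, -0.044,  0.008]), 0.47), (array([0.67 , 0.017, 0.012]), 0.47), (array([0.663, 0.035, 0.008]), 0.42)]
[(array([ 0.664, -0.003,  0.007]), 0.58), (array([ 0.664, -0.047,  0.008]), 0.54), (array([0.664, 0.036, 0.008]), 0.53), (array([0.669, 0.016, 0.008]), 0.39)]
[ 0.67820435 -0.00596968  0.16356688] [-1.79997862e+02 -3.86157052e-02  1.11661843e-03] [ 0.08689155  0.17282303 -1.78178614]
```

View pics/scene6.png

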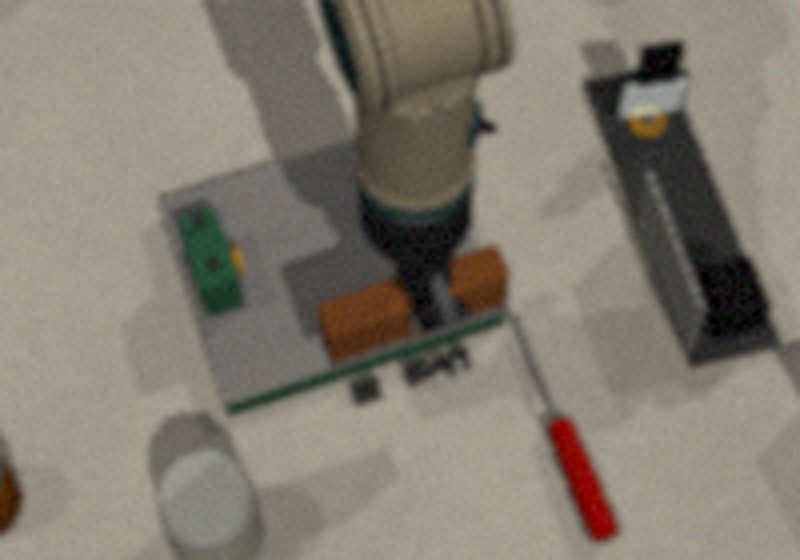

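View pics/side6.png

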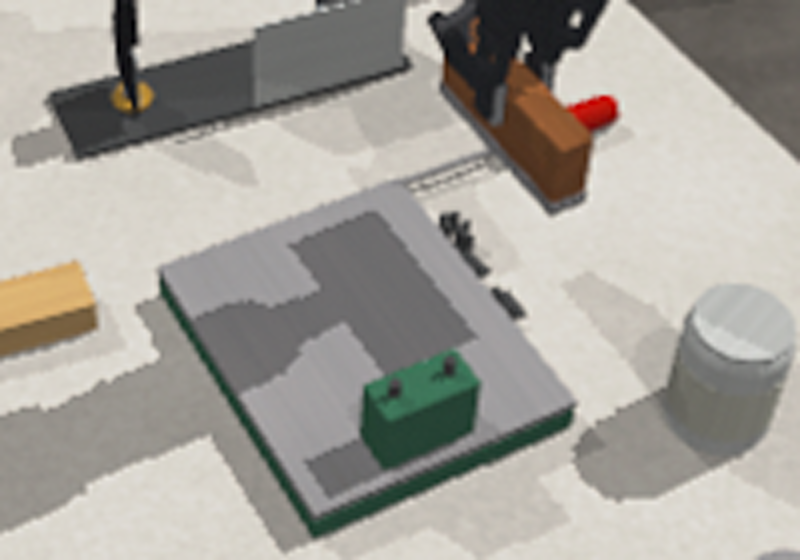

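>>> jog_arm --pt "1 -2.2 2.9 -0.4 0" --pt "1 -2.2 2.9 -0.4 0" --pt "1 -2.2 2.9 -0.4 0" --pt "1 -2.2 2.9 0 0" --pt "1 -2.2 2.9 0 0"

```text
time_s: 11.85
tcp_pos: [0.5657, -0.1518, 0.1736]
tool_rot: [-180.0, 0.2, 0.0]
wrist_force: [1.0, -0.3, -2.2]
opening: 0.0269
```

>>> jog_arm --pt "1 -2.2 2.9 0 0" --pt "1 -2.2 2.9 0 0" --pt "1 -2.2 2.9 0 0" --pt "1 -2.2 2.9 0 0" --pt "1 0 0 3 0"

```text
time_s: 12.27
tcp_pos: [0.4758, -0.2769, 0.1477]
tool_rot: [179.5, -0.1, -0.7]
wrist_force: [0.4, -1.5, -2.2]
opening: 0.0273
```

>>> jog_arm --pt "1 0 0 3 0" --pt "1 0 0 3 0" --pt "1 0 0 2 0" --pt "1 0 0 1.2 0" --pt "1 0 0 0.5 0"

```text
time_s: 12.68
tcp_pos: [0.4781, -0.2659, 0.0453]
tool_rot: [-179.8, 0.3, 0.0]
wrist_force: [-0.5, 0.3, -1.2]
opening: 0.0271
```

>>> jog_arm --pt "1 0 0 0.5 0" --pt "1 0 0 0 0"

```text
time_s: 12.85
tcp_pos: [0.4799, -0.2668, 0.0428]
tool_rot: [-180.0, 0.0, 0.0]
wrist_force: [0.3, 0.2, -1.9]
opening: 0.0269
```

>>> jog_arm --pt "1 0 0 0.15 0" --pt "1 0 0 0 0" --pt "8.5 0 0 0 0" --pt "8.5 0 0 0 0" --pt "8.5 0 0 0 0"

```text
time_s: 13.27
tcp_pos: [0.4805, -0.2672, 0.0426]
tool_rot: [180.0, -0.1, -0.0]
wrist_force: [1.3, -0.1, -0.6]
opening: 0.0627
```

>>> jog_arm --pt "8.5 0 0 0 0" --pt "8.5 0 0 0 0" --pt "8.5 0 0 0 0" --pt "8.5 0 0 -1 0" --pt "8.5 0 0 -3 0"

```text
time_s: 13.68
tcp_pos: [0.4775, -0.2656, 0.0795]
tool_rot: [-179.8, 0.4, 0.0]
wrist_force: [0.1, -0.7, 0.2]
opening: 0.0853
```

>>> jog_arm --pt "8.5 0 0 -4 0" --pt "8.5 0 0 -4 0" --pt "8.5 0 0 -4 0" --pt "8.5 0 0 -3 0" --pt "8.5 0 0 0 0"

```text
time_s: 14.1
tcp_pos: [0.4834, -0.2688, 0.2391]
tool_rot: [179.7, -0.7, -0.0]
wrist_force: [0.8, -1.5, 0.4]
opening: 0.085
```

```bash
python3 - <<'E'
from h import *
from collections import defaultdict
for c in ["side","scene"]:
    im=bot.grab_frame(c)[:,:,::-1]; cv2.imwrite(f"pics/{c}7.png",cv2.resize(im,(800,600)))
    for t in ["scraper","chip0","tab_grip","lens","mark","mirror"]: print(c,t,[ (np.round(d["point"],3).tolist(),round(d["p"],2)) for d in bot.tip_of(c,t)])
    m=bot.cut_out(c,"tab_grip")
    for k in m[:2]: print(k["p"],k["mask"].sum())
    if m: np.save(f"mir_{c}.npy",m[0]["mask"])
s=bot.sense();print(s["tcp_pos"],s["tool_rot"],s["wrist_force"])
E
```

```text
side scraper [([0.484, -0.267, -0.001], 0.72), ([0.548, -0.034, -0.004], 0.2)]
side chip0 []
side tab_grip [([0.519, 0.273, 0.105], 0.71), ([0.284, -0.354, -0.001], 0.4)]
side lens [([0.678, 0.256, 0.048], 0.74), ([0.517, 0.272, 0.108], 0.64)]
side mark [([0.539, -0.107, 0.047], 0.78)]
side mirror []
scene scraper [([0.482, -0.27, 0.002], 0.6), ([0.28, -0.352, 0.002], 0.34)]
scene chip0 [([0.663, -0.049, 0.007], 0.62), ([0.664, 0.038, 0.012], 0.61), ([0.666, 0.012, 0.007], 0.41), ([0.66, -0.004, 0.009], 0.35), ([0.652, -0.357, -0.001], 0.21)]
scene tab_grip [([0.518, 0.271, 0.109], 0.6)]
scene lens [([0.686, 0.253, 0.048], 0.96)]
scene mark [([0.662, -0.052, 0.002], 0.62), ([0.54, -0.104, 0.049], 0.54)]
scene mirror [([0.517, 0.272, -0.004], 0.7)]
0.74 246
[ 0.47998532 -0.26694531  0.23169348] [-1.79993894e+02  9.69325756e-03  1.32844721e-03] [-0.56192557  0.92198934 -0.73252045]
```

View pics/side7.png

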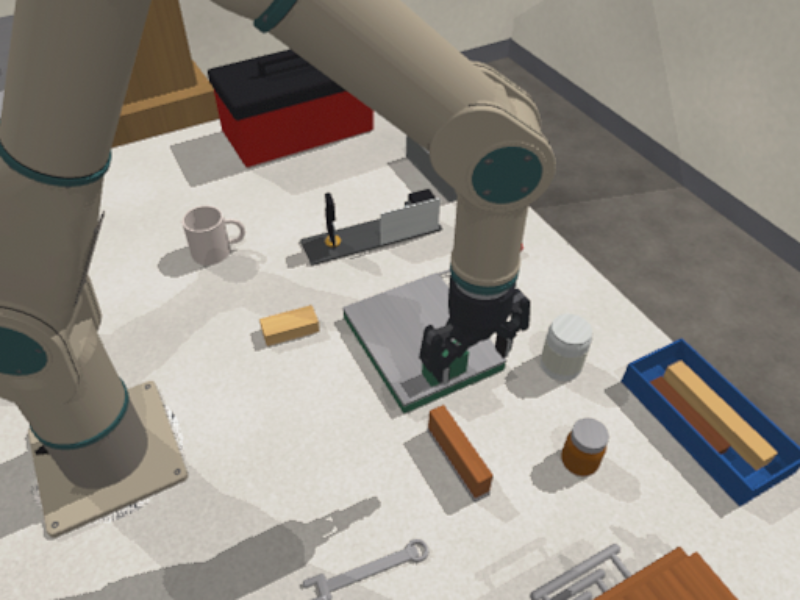

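>>> jog_arm --pt "8.5 0.27 -3.86 0 0" --pt "8.5 0.27 -3.86 0 0" --pt "8.5 0.27 -3.86 0 0" --pt "8.5 0.27 -3.86 0 0" --pt "8.5 0.27 -3.86 0 0"

```text
time_s: 15.32
tcp_pos: [0.4934, -0.0723, 0.232]
tool_rot: [-180.0, -0.0, -0.0]
wrist_force: [1.8, 0.2, -0.1]
opening: 0.0847
```

>>> jog_arm --pt "8.5 0.27 -3.86 0 0" --pt "8.5 0.27 -3.86 0 0" --pt "8.5 0.27 -3.86 0 0" --pt "8.5 0.27 -3.86 0 0" --pt "8.5 0.27 -3.86 0 0"

```text
time_s: 15.73
tcp_pos: [0.5069, 0.1209, 0.232]
tool_rot: [-180.0, -0.0, -0.0]
wrist_force: [1.3, 0.3, 0.1]
opening: 0.0853
```

>>> jog_arm --pt "8.5 0.27 -3.86 0 0" --pt "8.5 0.27 -3.86 0 0" --pt "8.5 0.27 -3.86 0 0" --pt "8.5 0.27 -3.86 0 0" --pt "8.5 0 0 0 0.103"

```text
time_s: 16.15
tcp_pos: [0.5164, 0.2844, 0.2319]
tool_rot: [-179.5, 0.0, -5.3]
wrist_force: [-0.0, 1.3, 0.2]
opening: 0.085
```

>>> jog_arm --pt "8.5 0 0 0 0.103" --pt "8.5 0 0 0 0" --pt "8.5 0 0 0 0"

```text
time_s: 16.4
tcp_pos: [0.5178, 0.2733, 0.2317]
tool_rot: [180.0, -0.0, -11.6]
wrist_force: [-0.8, -0.1, -0.3]
opening: 0.0846
```

```bash
cat >> h.py <<'E'
def wcam(s):
    p=bot.camera_params("wrist"); T=np.array(p["tool_from_camera"])
    Rt=R.from_euler("xyz",s["tool_rot"],degrees=True).as_matrix()
    return (np.array([[p["fx"],0,p["cx"]],[0,p["fy"],p["cy"]],[0,0,1]]),Rt@T[:3,:3],s["tcp_pos"]+Rt@T[:3,3])
E
python3 - <<'E'
from h import *
s=bot.sense(); im=bot.grab_frame("wrist"); cv2.imwrite("pics/w8.png",im[:,:,::-1]); C=wcam(s)
print(s["tcp_pos"],s["tool_rot"])
for t in ["tab_grip","lens","mark"]: print(t,[ (np.round(d["point"],3).tolist(),round(d["p"],2)) for d in bot.tip_of("wrist",t)])
print(proj(C,[[.518,.273,.127],[.518,.273,.107],[.682,.2535,.05]]))
for c in ["side","scene"]:
    for t in ["tab_grip","lens","mark"]: print(c,t,[ (np.round(d["point"],3).tolist(),round(d["p"],2)) for d in bot.tip_of(c,t)])
im=bot.grab_frame("side")[:,:,::-1]; cv2.imwrite("pics/side8.png",cv2.resize(im,(800,600)))
E
```

```text
[0.51776862 0.27330483 0.23174403] [ 1.79971491e+02 -1.03033902e-02 -1.16466938e+01]
tab_grip [([0.519, 0.274, 0.107], 0.87)]
lens [([0.676, 0.252, 0.051], 0.87), ([0.521, 0.274, 0.106], 0.67)]
mark []
[[250.63583478 198.44189048]
 [250.65215016 191.8346042 ]
 [400.56006376 164.93705351]]
side tab_grip [([0.519, 0.273, 0.105], 0.71), ([0.284, -0.354, -0.001], 0.4)]
side lens [([0.678, 0.256, 0.048], 0.74), ([0.517, 0.272, 0.108], 0.64)]
side mark [([0.539, -0.107, 0.047], 0.78)]
scene tab_grip [([0.518, 0.271, 0.109], 0.6)]
scene lens [([0.686, 0.253, 0.048], 0.96)]
scene mark [([0.662, -0.052, 0.002], 0.62), ([0.54, -0.104, 0.049], 0.54)]
```

View pics/w8.png

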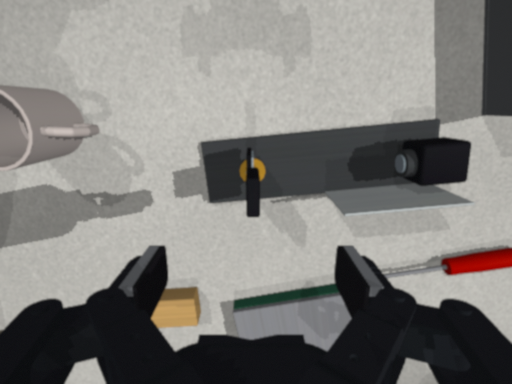

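View pics/side8.png

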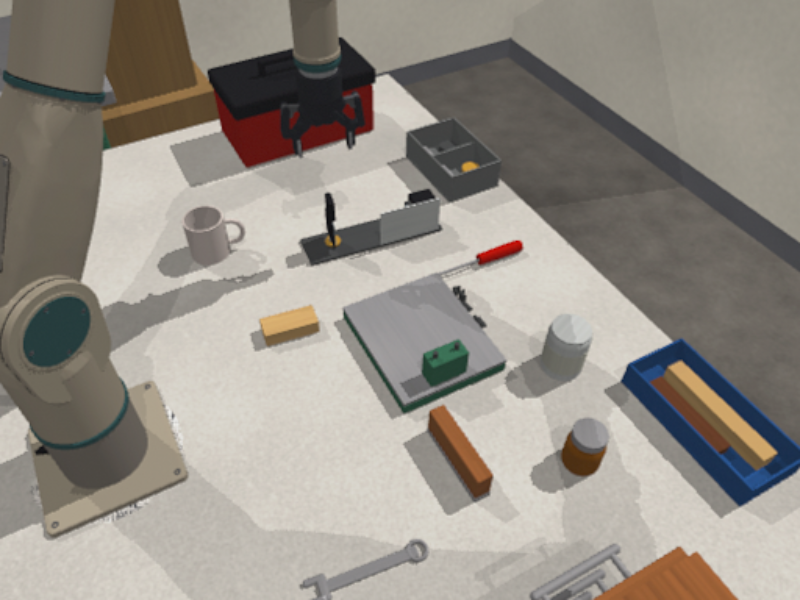

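```bash
python3 - <<'E'
from h import *
C=wcam(bot.sense())
f=lambda u,v,z:np.round(unproj(C,(u,v),z),4)
a,b,c=f(202,142,.008),f(438,120,.008),f(208,201,.008)
print(a,b,c,np.degrees(np.arctan2(*(b-a)[1::-1])))
d,e=f(208,201,.008),f(272,196,.008);print(np.degrees(np.arctan2(*(e-d)[1::-1])))
a,b=f(235,302,.03),f(335,287,.03); print(a,b,np.degrees(np.arctan2(*(b-a)[1::-1])))
print("lens",f(405,163,.05),"tabtop corners",f(247,215,.127),f(259,215,.127),f(249,170,.127),f(258,170,.127))
print("pivot disc",f(253,170,.008))
E
```

```text
[0.467  0.3186 0.008 ] [0.7487 0.2863 0.008 ] [0.4555 0.2437 0.008 ] -6.541025171571738
-7.065029763492064
[0.4606 0.1023 0.03  ] [0.5966 0.0981 0.03  ] -1.7688662936832433
lens [0.687  0.2543 0.05  ] tabtop corners [0.5119 0.2588 0.127 ] [0.5221 0.2567 0.127 ] [0.5218 0.2977 0.127 ] [0.5292 0.2961 0.127 ]
pivot disc [0.5208 0.2718 0.008 ]
```

>>> jog_arm --pt "8.5 0.1 0 3 0.003" --pt "8.5 0 0 3 0" --pt "8.5 0 0 3 0" --pt "8.5 0 0 2.8 0" --pt "8.5 0 0 1.5 0"

```text
time_s: 17.37
tcp_pos: [0.5172, 0.2724, 0.0958]
tool_rot: [179.8, 0.2, -12.0]
wrist_force: [-0.9, 0.6, -0.4]
opening: 0.0853
```

>>> jog_arm --pt "0.2 0 0 0 0" --pt "0.2 0 0 0 0" --pt "0.2 0 0 0 0" --pt "0.2 0 0 0 0" --pt "0.2 0 0 0 0" --newtons 60

```text
time_s: 17.78
tcp_pos: [0.5197, 0.2737, 0.1003]
tool_rot: [-179.9, -0.1, -12.0]
wrist_force: [0.1, 0.2, -0.4]
opening: 0.0251
```

>>> jog_arm --pt "0.2 0 0 0 0" --pt "0.2 0 0 0 0" --pt "0.2 0 0 0 0" --pt "0.2 0 0 0 0" --pt "0.2 0 0 0 0"

```text
time_s: 18.2
tcp_pos: [0.5195, 0.2736, 0.1001]
tool_rot: [-179.9, -0.1, -12.0]
wrist_force: [-0.2, 0.1, 6.1]
opening: 0.0113
```

>>> jog_arm --pt "0.2 0 0 0 0.06" --pt "0.2 0 0 0 0.06" --pt "0.2 0 0 0 0.06" --pt "0.2 0 0 0 0.06" --pt "0.2 0 0 0 0.06"

```text
time_s: 18.62
tcp_pos: [0.5198, 0.2735, 0.1001]
tool_rot: [-179.9, -0.1, -29.3]
wrist_force: [0.3, -0.8, 5.5]
opening: 0.0114
```

>>> jog_arm --pt "0.2 0 0 0 0.06" --pt "0.2 0 0 0 0.06" --pt "0.2 0 0 0 0.06" --pt "0.2 0 0 0 0.06" --pt "0.2 0 0 0 0.06"

```text
time_s: 19.03
tcp_pos: [0.5201, 0.2733, 0.1001]
tool_rot: [-179.9, -0.1, -46.5]
wrist_force: [1.2, -1.8, 6.0]
opening: 0.0118
```

>>> jog_arm --pt "0.2 0 0 0 0.009" --pt "0.2 0 0 0 0" --pt "0.2 0 0 0 0" --pt "0.2 0 0 0 0" --pt "0.2 0 0 0 0"

```text
time_s: 19.45
tcp_pos: [0.5201, 0.2732, 0.1001]
tool_rot: [-179.9, -0.1, -46.9]
wrist_force: [1.7, -0.9, 5.4]
opening: 0.0112
```

```bash
python3 - <<'E'
from h import *
s=bot.sense(); im=bot.grab_frame("wrist"); cv2.imwrite("pics/w9.png",im[:,:,::-1])
print(s["tcp_pos"],s["tool_rot"],s["wrist_force"],s["torque"],s["opening"])
for c in ["side","scene"]:
    im=bot.grab_frame(c)[:,:,::-1]; cv2.imwrite(f"pics/{c}9.png",cv2.resize(im,(800,600)) if c=="side" else cv2.resize(im[130:270,220:400],None,fx=4.2,fy=4.2,interpolation=cv2.INTER_CUBIC))
    for t in ["mark","lens","tab_grip","scraper","chip0","tin","offcut","screwdriver","jar"]: print(c,t,[ (np.round(d["point"],3).tolist(),round(d["p"],2)) for d in bot.tip_of(c,t)])
E
```

```text
[0.52010246 0.27324999 0.10007176] [-1.79851918e+02 -7.16232021e-02 -4.68740716e+01] [ 1.68615032 -0.89785341  5.37828614] [-0.26849214  0.01589045  0.11706968] 0.01116449936422425
side mark [([0.538, -0.107, 0.045], 0.61)]
side lens [([0.68, 0.255, 0.05], 0.79), ([0.663, 0.037, 0.005], 0.38)]
side tab_grip [([0.516, 0.274, 0.109], 0.57), ([0.536, -0.105, 0.048], 0.45)]
side scraper [([0.484, -0.269, -0.001], 0.81)]
side chip0 [([0.663, -0.003, 0.007], 0.58), ([0.669, 0.015, 0.008], 0.56), ([0.664, -0.047, 0.004], 0.4), ([0.663, 0.035, 0.004], 0.39), ([0.355, 0.105, 0.0], 0.26)]
side tin [([0.741, -0.197, 0.003], 0.84)]
side offcut [([0.358, 0.103, 0.002], 0.79), ([0.661, 0.036, 0.005], 0.5)]
side screwdriver [([0.753, 0.084, 0.001], 0.86)]
side jar [([0.65, -0.355, -0.003], 0.89)]
scene mark [([0.538, -0.105, 0.048], 0.57)]
scene lens [([0.683, 0.255, 0.044], 0.73)]
scene tab_grip [([0.517, 0.276, 0.109], 0.66)]
scene scraper [([0.483, -0.273, 0.003], 0.94)]
scene chip0 [([0.666, -0.048, 0.008], 0.6), ([0.664, -0.004, 0.011], 0.6), ([0.664, 0.042, 0.009], 0.6), ([0.668, 0.013, 0.011], 0.55)]
scene tin [([0.744, -0.192, -0.0], 0.89), ([0.668, 0.012, 0.007], 0.69)]
scene offcut [([0.355, 0.106, -0.0], 0.67)]
scene screwdriver [([0.756, 0.084, -0.002], 0.74), ([0.741, -0.196, -0.004], 0.72)]
scene jar [([0.652, -0.357, -0.0], 0.92)]
```

View pics/side9.png

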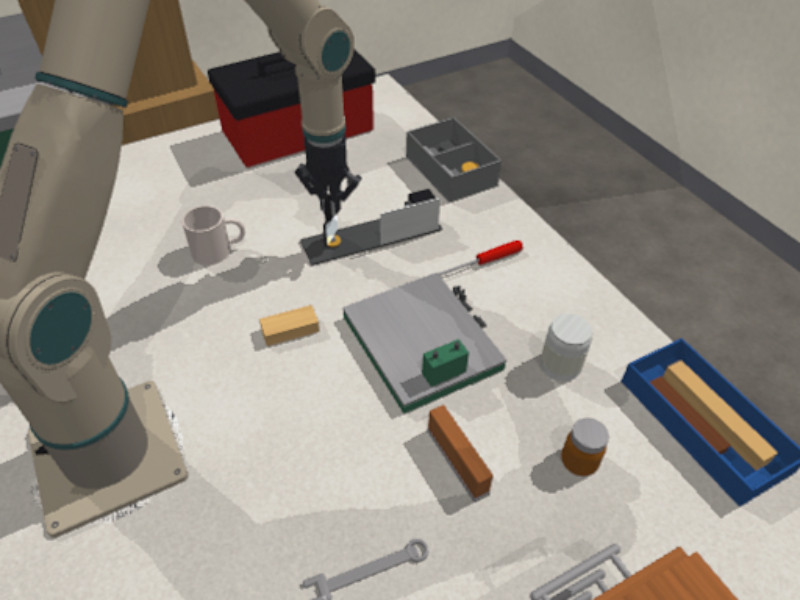

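View pics/w9.png

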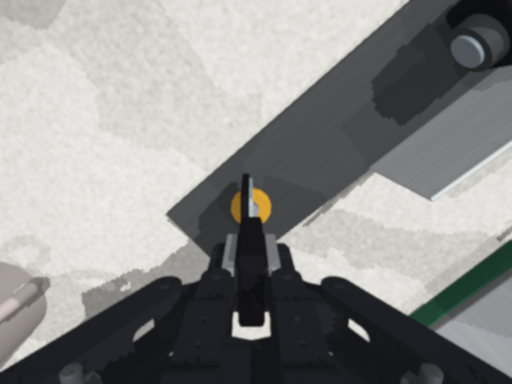

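View pics/scene9.png

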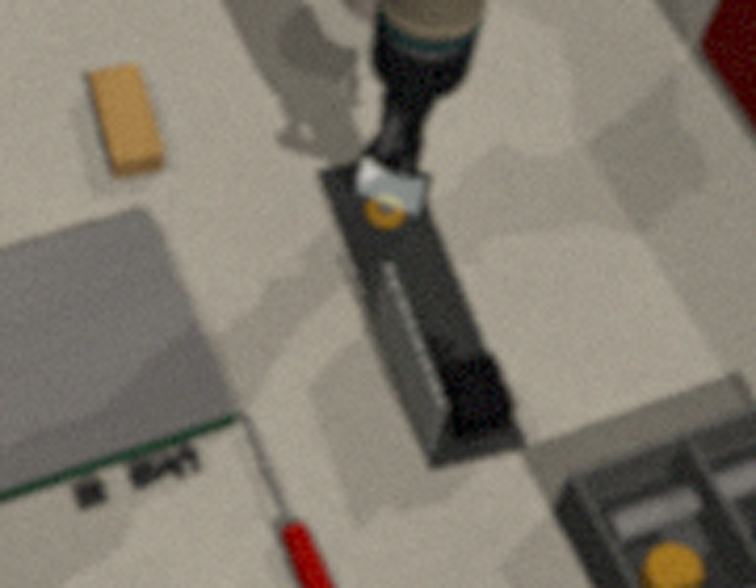

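>>> jog_arm --pt "0.2 0 0 0 0" --pt "0.2 0 0 0 0" --pt "0.2 0 0 0 0" --pt "0.2 0 0 0 0" --pt "0.2 0 0 0 0"

```text
time_s: 20.92
tcp_pos: [0.5201, 0.2732, 0.1001]
tool_rot: [-179.9, -0.1, -46.9]
wrist_force: [0.6, -1.1, 5.6]
opening: 0.011
```

```bash
python3 - <<'E'
from h import *
s=bot.sense();print(s["tool_rot"],s["opening"],s["torque"],s["time_s"]);print(bot.close_job())
E
```

```text
[-1.79854924e+02 -7.05436762e-02 -4.68759610e+01] 0.011009208140842587 [-0.23014145 -0.00466737  0.0435662 ] 20.9167
the job is handed in; nothing more can be done
None
```

I pushed all four chips off the far (+x) edge of the bed in one sweep with the scraper. I then set the scraper down at about (0.48, -0.27), clear of the bed, and let go of it. After that I gripped the mirror's tab, turned it about 35° clockwise, and handed the job in at 20.9 s while still holding it. No verdict was reported.

- **Chips:** both fixed cameras show all four on the bench at about 4–11 mm height.
- **Scraper:** it stands upright on the bench, seen by both cameras at z ≈ 0.
- **Bystanders:** the tin, jar, screwdriver and offcut were where they started, to within a few millimetres. I checked the mug and wrench only by eye in the side picture.
- **Mirror:** the tool held a steady yaw of -46.9° with the jaws 11 mm apart on the tab. That matches the half-way angle between lens (about -6.7°) and stud (about -87°) from the camera measurements. I took the mirror's own angle from the gripper, since the wrist picture shows the tab lined up with the pads.

No final check failed. Some network hits at low confidence, such as a "chip" at the offcut, disagreed with the pictures, so I ignored them.

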